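# Open the deburring drum and load the sawn bar

### The arm

A 6-joint arm with a two-finger parallel gripper is mounted at the origin on the work surface; the furniture and walls round the work are solid. World frame = base frame: x ahead of the robot, y to its left, z up, the work surface at z = 0. Lengths are in m, angles in rad, forces in N, time in s.
With the tool pointing down it reaches from about 0.375 to 0.975 m from the base axis. Payload 3.8 kg.
Tool frame: the origin (TCP) lies at the very end of the fingers, on their centre line; the grasp point (between the pads) lies 19 mm behind it; z points along the fingers, y is the line along which they close (so a half turn about z gives the same grasp; the last joint's range is limited). The gripper opens to 85 mm and grips with 20 to 120 N. Pads are 22 mm wide; open, the fingers measure 114 mm over their backs; the gripper's body (76 mm by 85 mm) begins 54 mm behind the grasp point. The pads swing forward as they close: fully open they stand 13 mm farther back than shut.
Start: joints at [1.14, 0.264, 1.604, -0, 1.274, -0.037], TCP at [0.259, 0.623, 0.231] pointing down, gripper open.
Joint ranges: [-2.63, 2.63], [-0.94, 2.18], [0.31, 2.57], [-1.31, 4.45], [0, 2.66], [-2.55, 2.55]. Speed limits (rad/s): [2.57, 2.57, 3.14, 3.14, 3.14, 3.14].

### API

Orientations are given as a rotation vector (axis times angle).
In Python, from workcell import bot, vision gives the robot as it stands. The module is installed in compiled form; this text tells all that it offers.
- The arm moves only by the tool play_rows, never from a script. Its argument "moves" is a list that holds one entry, the list of rows, each a list of 7 numbers: the turn, a rotation vector about the tool's x, y, z as a fraction of full scale, then the shift along the tool's x, y, z as a fraction of full scale, then the finger opening in mm, from 0 to 85.4. In form: [[[ax, ay, az, x, y, z, jaw], ...]]. A call has 1 to 5 rows; each row shifts and turns the commanded pose from where the row before left it, along the tool's axes as they then stand; what a row does not reach is not made up. Full scale, the value 1, is 0.1 m for a shift and 0.5 rad for a turn. A row lasts 1/12 s, in which the tool goes at most 41.7 mm and 7.16 degrees, less where a joint would pass 70% of its speed; a pose out of reach is approached as far as the arm can. A call with a number of a shift or a turn outside -1 to 1 is refused whole. A call with a gripper value outside its range is refused whole. The fingers move at their own pace and stop on an object; "newtons" is the grip in N (left out, the last holds). Time passes only in rows, so rows that do not move let the fingers close. It gives the time, the measured TCP pose, the force, the opening and the grip force at its end, in the units of the state.
- bot.read_state(): the state, without advancing time (a new reading comes with each control period).
- vision.read_camera(name): name is "scene" or "top"; returns a dict with "image" (384x512x3 uint8, red, green, blue), "depth" (384x512 float32, m along the optical axis (not along the pixel's ray), 0 where there is no reading), "K" (3x3 intrinsics, pixels), "R" (3x3) and "t" (3): a world point X has camera coordinates R X + t. Camera axes: x right, y down, z forward; pixel columns grow to the right and rows downward; lengths in m; the calibration is good to about 2 mm. A picture is of the moment at which its call begins.
- bot.finish_job(): hands the job in; it is judged then, once.
The state is a dict: "time": time; "q": joint angles; "joint_vel": joint speeds; "joint_torque": joint torques, N m; "tool_pos": TCP position; "tcp_rot": TCP orientation; "wrist_force": force on the tool from outside, world axes, zero at the start; "torque": the same for the moment, N m; "width": opening from 0.0 (shut) to 1.0 (fully open); "grip_force": force on a finger pad.
Only numpy, scipy, OpenCV 4.12 (cv2) and the standard library are available. Lean on these libraries where they do the work, as an engineer would, in place of code of your own. Each camera call takes 0.05 s, during which the arm holds its last target. There are 200 camera calls.

### The job

Load the small deburring machine: lift the loose lid straight out of its inclined drum by the black knob and set it down flat on the bench, knob up, clear of the machine (put it down, do not drop it). Then put the aluminium bar inside the drum and leave the drum open for more parts, without disturbing the other things on the bench.

Things in the scene. Friction and masses are not known exactly. Their poses are not given: they have to be found in the camera images.
- machine: fixed grey machine base 200 (x) x 170 (y) x 44 mm, carrying a blue drum whose axis leans 35 degrees from vertical to the machine's front. Origin: centre of the base's underside on the bench; -x is the front (panel side), z up. The drum stays within the base's outline seen from above and reaches z = 0.26 m; the knob of the seated lid 0.27 m
- drum_mouth (a point): centre of the drum's open rim, on the rim plane. Its z axis is the drum's axis, pointing out of the mouth (leaning 35 degrees to the machine's front); y is level. Rim 126 mm outside, 114 mm inside diameter; drum 152 mm outside at its widest, 124 mm deep inside, empty; four 2 mm rubber bumpers on the rim carry the lid
- drum_inside (a point): point on the drum's axis 80 mm below the rim plane, in the middle of the hollow; axes as drum_mouth
- lid: loose round lid, 0.3 kg, closing the drum: black rubber plug 107 mm diameter, 14 mm deep, inside the rim with 3 mm clearance; on it a steel plate 134 mm diameter that rests on the rim, and a black knob. Origin: centre of the plug's flat underside; z points out through the knob. Plate from z = 14 to 21 mm; total height 66 mm. On the bench it stands on the plug, origin at height 0
- lid_knob (a point): centre of the lid's round knob, 50 mm above the lid's origin along the lid's z: a black cylinder 38 mm in diameter from 36 to 65 mm above the lid's origin, on a 20 mm neck
- alu_bar: loose square bar of bare aluminium, 16 x 72 x 16 mm, lying on the bench; origin: centre of its underside; y is its long axis, z up
- steel_cube: bystander, loose dark bored steel block 58 x 58 x 56 mm; origin: centre of its underside
- flat_block: bystander, loose flat bare metal block 70 x 92 x 14 mm lying flat; origin: centre of its underside
- snips: bystander, loose cutting pliers with yellow handles lying flat, 49 x 210 x 16 mm, y is the long axis; origin: centre of their underside
- lamp_foot (a point): centre of the black foot (about 100 x 115 x 30 mm, clamp bar to the left) of the bench lamp. Its post rises from the foot to 0.6 m, leaning to the right; from its top the lamp's arm runs to the right above the rear of the bench, at x about 0.5 m, 0.5 to 0.6 m high. A dark drilled plate lies left of the foot, a yellow-capped bottle behind it

How it is judged:
On the way, in this order (a step that is already met when the one before it is completed fails the run):
1. the lid, held by its knob, is lifted straight out: its plug wholly above the rim, still square to the drum's mouth and over it (z of lid in the frame of drum_mouth between 0.003 and 0.12 m and angle between the z axis of lid and the z axis of drum_mouth, either way round below 0.35 rad and distance between lid and drum_mouth below 0.14 m and contact force between lid and the fingers above 0.5 N and distance between the grasp point and lid_knob below 0.05 m), for 0.05 s.
2. the lid is put down on the bench, not dropped: still held, knob up, when its underside is within 15 mm of the bench (height (world z) of lid below 0.015 m and angle between lid's own z axis and vertical below 0.2 rad and contact force between lid and the fingers above 0.5 N), for 0.05 s.
3. then the bar is inside the drum (z of alu_bar in the frame of drum_mouth below -0.03 m and distance between alu_bar and drum_inside below 0.075 m), for 0.2 s.
At the end, for the whole second after the job is handed in: The lid stands at rest flat on the bench, knob up (underside within 6 mm of it, tilt under 0.08 rad), not touching the machine, centres at least 150 mm apart. The bar rests inside the drum: centre over 30 mm below the rim plane and within 75 mm of the middle of the hollow (all of step 3 and height (world z) of lid below 0.006 m and angle between lid's own z axis and vertical below 0.08 rad and linear speed of each of lid, alu_bar below 0.02 m/s and contact force between lid and machine below 0.05 N and horizontal distance between lid and machine above 0.15 m).
It fails at once if a bystander is pushed more than 30 mm from where it stood (distance of any of steel_cube, flat_block, snips from where it was at the start of the episode above 0.03 m).
It also fails if it takes over 59 s, if anything falls off the work surface, if the arm or the gripper's body presses on something with over 40 N, if the wrist force passes 120 N, or if a joint passes its speed limit or range.

## Working session

There is one attempt and no reset: what is moved stays moved. The work goes in short steps, Python scripts to look and compute and a tool call to move; the robot and the scene stay as the last step left them, time stands still between calls to the robot, and variables do not carry over. Pictures are saved under pics/ and viewed, at most 10 in all, crops included, and the job is handed in when it is done.

Besides the shell and the picture viewer there is one more tool, called after "Emit:" as name(argument=value, ...), one argument or row to a line, values as JSON. play_rows: Moves the arm, as the interface text tells. Its arguments: {"type":"object","properties":{"moves":{"type":"array","items":{"type":"array","items":{"type":"array","items":{"type":"number"}}}},"newtons":{"type":"number"}},"required":["moves"]}

```bash
mkdir -p pics
cat > h.py <<'E'
from workcell import bot, vision
import numpy as np, cv2, pickle
from scipy.spatial.transform import Rotation as Ro
def snap(n,f=None):
    c=vision.read_camera(n); pickle.dump(c,open(n+'.pkl','wb'))
    if f: cv2.imwrite('pics/'+f,cv2.cvtColor(c['image'],cv2.COLOR_RGB2BGR))
    return c
def load(n): return pickle.load(open(n+'.pkl','rb'))
def cloud(c):
    d=c['depth'];v,u=np.mgrid[:d.shape[0],:d.shape[1]]
    p=np.stack([(u-c['K'][0,2])/c['K'][0,0]*d,(v-c['K'][1,2])/c['K'][1,1]*d,d],-1)
    w=(p-c['t'])@c['R']; w[d==0]=np.nan; return w
E
python3 - <<'E'
from h import *
for n in('scene','top'):
    c=snap(n,n+'0.png'); print(n,c['K'][0,0],-c['R'].T@c['t'],c['R'].round(2).tolist())
s=bot.read_state();print(s)
E
```

```text
scene 439.1148857151656 [-0.21878346 -0.50830952  0.86082554] [[0.53, -0.84, 0.01], [-0.56, -0.37, -0.74], [0.63, 0.39, -0.67]]
top 365.3660368618543 [0.24931517 0.03013556 1.03831   ] [[-0.46, -0.89, 0.01], [-0.86, 0.44, -0.27], [0.23, -0.13, -0.96]]
{'time': 0.1, 'q': array([ 1.14012158e+00,  2.64732907e-01,  1.60526696e+00,  1.40025676e-05,
        1.27370226e+00, -3.69061574e-02]), 'joint_vel': array([ 0.00122213, -0.00152309, -0.00275913,  0.0008946 , -0.00041828,
        0.00020196]), 'joint_torque': array([ 1.16105621e-03, -5.16710329e+01, -3.68589985e+01, -1.52385537e-04,
        6.33029224e-03,  8.14464101e-06]), 'tool_pos': array([0.25869701, 0.62272695, 0.23003346]), 'tcp_rot': array([-0.6144498 , -3.08040474,  0.00321802]), 'wrist_force': array([ 0.62791379, -0.51431316,  0.27685156]), 'torque': array([-0.009476  ,  0.0267985 , -0.05346182]), 'grip_force': 0.0, 'width': 1.0020857104668763}
```

View pics/scene0.png

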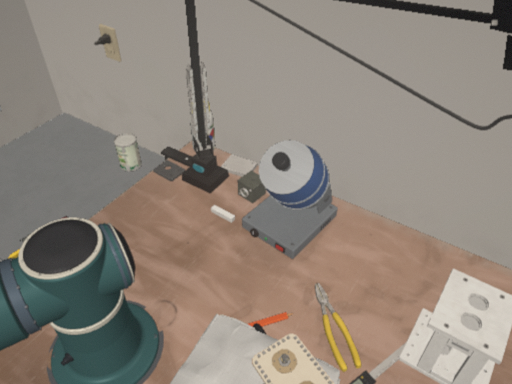

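View pics/top0.png

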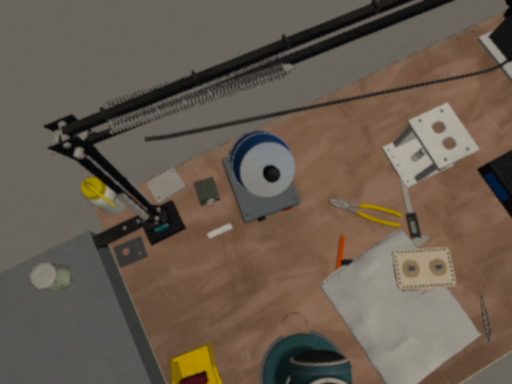

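The pictures show the lid knob at scene (281,161) / top (271,173), the bar at scene (223,213) / top (220,230), the cube at scene (250,186), the flat block at scene (238,163) and the snips at scene (335,325).

Run:
```python
from h import *
S=load('scene');T=load('top');ps=cloud(S);pt=cloud(T)
for n,c,p,(u,v) in[('knob s',S,ps,(281,161)),('knob t',T,pt,(271,173)),('bar s',S,ps,(223,213)),('bar t',T,pt,(220,230)),('cube',S,ps,(250,182)),('cube t',T,pt,(206,190)),('flat',S,ps,(238,163)),('flat t',T,pt,(166,183)),('snips',S,ps,(325,300)),('lampfoot t',T,pt,(165,222)),('lamparm t',T,pt,(290,50)),('cable t',T,pt,(300,112))]:
    print(n,p[v,u].round(3),c['image'][v,u])
# plate: bright pixels in window, plane + circle
for n,c,p,(u0,u1,v0,v1),k in[('s',S,ps,(255,325,135,210),(281,161)),('t',T,pt,(225,305,125,205),(271,173))]:
    g=cv2.cvtColor(c['image'],cv2.COLOR_RGB2HSV);m=np.zeros(g.shape[:2],bool);m[v0:v1,u0:u1]=1
    w=m&(g[...,1]<40)&(g[...,2]>140)&(p[...,2]>.12)
    q=p[w];
    for i in range(4):
        o=q.mean(0);nrm=np.linalg.svd(q-o,full_matrices=False)[2][2];q=q[abs((q-o)@nrm)<(.02,.008,.004,.004)[i]]
    nrm*=np.sign(nrm[2])
    a=np.cross(nrm,[0,0,1.]);a/=np.linalg.norm(a);b=np.cross(nrm,a)
    xy=np.c_[(q-o)@a,(q-o)@b].astype(np.float32)
    (cx,cy),r=cv2.minEnclosingCircle(xy)
    print(n,len(q),'normal',nrm.round(3),'tilt',np.degrees(np.arccos(nrm[2])),'az',np.degrees(np.arctan2(nrm[1],nrm[0])),'centre',(o+a*cx+b*cy).round(4),'r',r)
    # dark knob pixels
    d=m&(g[...,2]<70); C=o+a*cx+b*cy
    P=p[d];h=(P-C)@nrm;s=(h>.01)&(h<.06)&(np.linalg.norm(P-C-h[:,None]*nrm,axis=1)<.03)
    P=P[s];h=h[s];t=P[h>np.percentile(h,90)-.004]
    print('  knob n',len(P),'hmax',np.percentile(h,95),'top centre rel',((t.max(0)+t.min(0))/2).round(4), 'lat',((t-C)@a).min().round(3),((t-C)@a).max().round(3),((t-C)@b).min().round(3),((t-C)@b).max().round(3))
# bar
for n,c,p,(u0,u1,v0,v1) in[('s',S,ps,(203,243,197,230)),('t',T,pt,(200,240,217,245))]:
    g=cv2.cvtColor(c['image'],cv2.COLOR_RGB2HSV);m=np.zeros(g.shape[:2],bool);m[v0:v1,u0:u1]=1
    w=m&(g[...,1]<50)&(g[...,2]>130); q=p[w];q=q[q[:,2]>.011]
    R=cv2.minAreaRect((q[:,:2]*1000).astype(np.float32));print('bar',n,len(q),R,np.median(q[:,2]))
```

```text
knob s [ 0.451 -0.141  0.258] [66 64 62]
knob t [ 0.458 -0.132  0.262] [27 28 27]
bar s [0.439 0.022 0.016] [214 208 196]
bar t [0.441 0.024 0.016] [165 160 149]
cube [0.546 0.005 0.058] [97 95 84]
cube t [0.553 0.01  0.056] [57 56 45]
flat [0.639 0.112 0.016] [176 169 158]
flat t [0.64  0.104 0.011] [132 125 116]
snips [ 0.342 -0.333  0.015] [177 168 158]
lampfoot t [0.516 0.145 0.08 ] [20 25 26]
lamparm t [ 0.698 -0.31   0.296] [96 91 84]
cable t [ 0.665 -0.364 -0.001] [113  92  76]
s 321 normal [0.182 0.341 0.922] tilt 22.715584464435725 az 61.93695055744715 centre [ 0.5929 -0.0958  0.1767] r 0.1604841649532318Traceback (most recent call last):
  File "<stdin>", line 20, in <module>
    return _quantile_unchecked(
        a, q, axis, out, overwrite_input, method, keepdims, weights)
    return _ureduce(a,
                    func=_quantile_ureduce_func,
    ...<5 lines>...
                    overwrite_input=overwrite_input,
                    method=method)
    r = func(a, **kwargs)
    result = _quantile(arr,
                       quantiles=q,
    ...<2 lines>...
                       out=out,
                       weights=wgt)
    slices_having_nans = np.isnan(arr[-1, ...])
                                  ~~~^^^^^^^^^
IndexError: index -1 is out of bounds for axis 0 with size 0
```

Run:
```python
from h import *
S=load('scene');T=load('top')
K0=np.array([.455,-.137,.26])
allq=[]
for n,c in[('s',S),('t',T)]:
    p=cloud(c);g=cv2.cvtColor(c['image'],cv2.COLOR_RGB2HSV)
    near=np.linalg.norm(p-K0,axis=-1)<.1
    w=near&(g[...,1]<45)&(g[...,2]>120)
    k,lab,st,_=cv2.connectedComponentsWithStats(w.astype(np.uint8));w=lab==1+st[1:,4].argmax()
    q=p[w]
    for tol in(.02,.008,.004,.004):
        o=np.median(q,0);nrm=np.linalg.svd(q-q.mean(0),full_matrices=False)[2][2];h=(q-o)@nrm;q=q[abs(h-np.median(h))<tol]
    nrm*=np.sign(nrm[2]);o=q.mean(0)
    a=np.cross([0,0,1.],nrm);a/=np.linalg.norm(a);b=np.cross(nrm,a)
    (cx,cy),r=cv2.minEnclosingCircle(np.c_[(q-o)@a,(q-o)@b].astype(np.float32)*1000)
    C=o+a*cx/1e3+b*cy/1e3
    print(n,len(q),'normal',nrm.round(3),'tilt',np.degrees(np.arccos(nrm[2])).round(1),'az',np.degrees(np.arctan2(nrm[1],nrm[0])).round(1),'centre',C.round(4),'r',r)
    d=near&(g[...,2]<95);P=p[d];h=(P-C)@nrm;lat=P-C-h[:,None]*nrm
    s=(h>.02)&(np.linalg.norm(lat,axis=1)<.035);P=P[s];h=h[s];hm=np.median(h)
    t=P[h>np.percentile(h,90)-.006];A=(t-C)@a;B=(t-C)@b
    print('  knob',len(P),'h90',np.percentile(h,90).round(4),len(t),'a',A.min().round(3),A.max().round(3),'b',B.min().round(3),B.max().round(3))
    # base top
    g2=(abs(p[...,2]-.044)<.006)&(np.linalg.norm(p[...,:2]-[.53,-.16],axis=-1)<.2)&(p[...,1]<-.05)
    k,lab,st,_=cv2.connectedComponentsWithStats(g2.astype(np.uint8));B=p[lab==1+st[1:,4].argmax()][:,:2]*1000
    print('  base',len(B),cv2.minAreaRect(B.astype(np.float32)),cv2.boxPoints(cv2.minAreaRect(B.astype(np.float32))).round().tolist())
    for nm,ctr,zr,rad in[('bar',(.44,.023),(.008,.022),.06),('cube',(.548,.008),(.05,.062),.06),('flat',(.64,.107),(.007,.02),.075)]:
        w=(p[...,2]>zr[0])&(p[...,2]<zr[1])&(np.linalg.norm(p[...,:2]-ctr,axis=-1)<rad)
        if nm!='cube': w&=(g[...,1]<60)
        k,lab,st,_=cv2.connectedComponentsWithStats(w.astype(np.uint8));q=p[lab==1+st[1:,4].argmax()]
        print('  ',nm,len(q),cv2.minAreaRect((q[:,:2]*1000).astype(np.float32)),np.median(q[:,2]).round(4))
p=cloud(S)
# high obstacles seen near work
for n,c in[('s',S),('t',T)]:
    p=cloud(c);w=(p[...,2]>.3)&(p[...,0]>.3);q=p[w]
    for x in np.arange(-.7,.6,.1):
        r=q[(abs(q[:,1]-x)<.05)]
        if len(r)>5: print(n,'y',round(x,1),len(r),np.percentile(r,[5,95],axis=0).round(2).tolist())
```

```text
s 1941 normal [-0.568  0.075  0.82 ] tilt 34.9 az 172.4 centre [ 0.4788 -0.1387  0.2236] r 67.15575408935547
  knob 242 h90 0.0462 178 a -0.018 0.018 b -0.018 0.016
  base 2624 ((511.042724609375, -143.05316162109375), (170.41659545898438, 212.03921508789062), 82.49396514892578) [[395.0, -214.0], [605.0, -241.0], [627.0, -72.0], [417.0, -45.0]]
   bar 156 ((440.53277587890625, 25.752059936523438), (74.88235473632812, 20.19405174255371), 89.98291778564453) 0.0161
   cube 296 ((557.5263061523438, 7.419918060302734), (61.42669677734375, 61.372764587402344), 82.92063903808594) 0.0566
   flat 472 ((620.9449462890625, 103.89033508300781), (103.02465057373047, 93.78813934326172), 8.059535026550293) 0.0146
t 1880 normal [-0.567  0.071  0.821] tilt 34.8 az 172.8 centre [ 0.479  -0.1382  0.2226] r 65.97169494628906
  knob 235 h90 0.0461 183 a -0.019 0.016 b -0.019 0.016
  base 1474 ((508.63409423828125, -141.02249145507812), (169.07583618164062, 207.756591796875), 83.20175170898438) [[395.0, -213.0], [602.0, -237.0], [622.0, -69.0], [415.0, -45.0]]
   bar 150 ((440.3936462402344, 26.3533363342
[... 794 characters left out ...]
.47]]
s y 0.3 946 [[0.7, 0.25, 0.31], [0.7, 0.35, 0.44]]
s y 0.4 1136 [[0.7, 0.36, 0.31], [0.7, 0.44, 0.43]]
s y 0.5 880 [[0.7, 0.45, 0.31], [0.7, 0.54, 0.41]]
t y -0.5 457 [[0.38, -0.51, 0.34], [0.7, -0.45, 0.6]]
t y -0.4 1213 [[0.39, -0.44, 0.35], [0.7, -0.35, 0.63]]
t y -0.3 3100 [[0.42, -0.34, 0.36], [0.7, -0.25, 0.66]]
t y -0.2 4608 [[0.44, -0.24, 0.37], [0.7, -0.15, 0.65]]
t y -0.1 6534 [[0.48, -0.14, 0.38], [0.7, -0.05, 0.64]]
t y -0.0 8145 [[0.49, -0.04, 0.39], [0.7, 0.05, 0.63]]
t y 0.1 11386 [[0.51, 0.06, 0.4], [0.7, 0.15, 0.64]]
t y 0.2 6561 [[0.52, 0.15, 0.38], [0.7, 0.24, 0.61]]
t y 0.3 2182 [[0.7, 0.25, 0.31], [0.7, 0.34, 0.47]]
t y 0.4 167 [[0.7, 0.35, 0.3], [0.7, 0.38, 0.35]]
```

```bash
cat >> h.py <<'E'
n_=np.array([-np.sin(np.radians(35))*np.cos(np.radians(7.4)),np.sin(np.radians(35))*np.sin(np.radians(7.4)),np.cos(np.radians(35))])
left=np.array([np.sin(np.radians(7.4)),np.cos(np.radians(7.4)),0])
Rk=np.stack([left,np.cross(-n_,left),-n_],1)
C=np.array([.479,-.1385,.2231])        # centre of plate's top; rim plane = C-.009*n
def down(az): # tool y horizontal at azimuth az deg, z down
    a=np.radians(az);return np.array([[-np.sin(a),np.cos(a),0],[np.cos(a),np.sin(a),0],[0,0,-1.]]).T
def plan(wps,pos=None,R=None,jaw=85):
    s=bot.read_state();p=np.array(s['tool_pos']) if pos is None else pos;r=Ro.from_rotvec(s['tcp_rot']) if R is None else R
    for tp,tR in wps:
        tR=Ro.from_matrix(tR);rel=(r.inv()*tR).as_rotvec()
        N=int(max(np.ceil(np.linalg.norm(tp-p)/.040),np.ceil(np.linalg.norm(rel)/.12),1))
        print(N,'rows'); p0=p
        for i in range(N):
            d=r.inv().apply((tp-p0)/N)
            print([float(x) for x in (rel/N/.5).round(3)]+[float(x) for x in (d/.1).round(3)]+[jaw])
            r=r*Ro.from_rotvec(rel/N)
        p=tp
def err(tp,tR):
    s=bot.read_state();r=Ro.from_rotvec(s['tcp_rot'])
    print('t',s['time'],'tcp',s['tool_pos'].round(4),'q',s['q'].round(3),'w',s['width'],'grip',s['grip_force'],'F',s['wrist_force'].round(1))
    print('turn',((r.inv()*Ro.from_matrix(tR)).as_rotvec()/.5).round(3),'shift',(r.inv().apply(tp-s['tool_pos'])/.1).round(3))
E
python3 - <<'E'
from h import *
for n in('top','scene'):
    p=cloud(load(n));print(n)
    H={}
    q=p.reshape(-1,3);q=q[np.isfinite(q[:,0])&(q[:,2]>-.02)&(q[:,2]<.7)]
    for x in np.arange(.25,.62,.04):
        print(round(x,2),[ (lambda r:int(1000*np.percentile(r,90)) if len(r)>2 else -1)(q[(abs(q[:,0]-x)<.02)&(abs(q[:,1]-y)<.02)][:,2]) for y in np.arange(-.44,.4,.04)])
plan([(np.array([.37,.25,.40]),down(34)),(C+.13*n_,Rk)])
E
```

```text
top
0.25 [14, 14, 1, 0, 6, 6, 0, 1, 1, 1, 1, 1, 1, 1, 1, 1, 1, 1, 1, 1, -1]
0.29 [11, 14, 14, 0, 1, 1, 1, 1, 1, 1, 1, 1, 1, 1, 1, 1, 1, 1, 1, 1, -1]
0.33 [0, 2, 13, 13, 0, 1, 1, 1, 1, 1, 1, 1, 1, 1, 1, 1, 1, 1, 1, 1, -1]
0.37 [522, 0, 0, 12, 2, 1, 0, 0, 1, 1, 1, 1, 1, 1, 1, 1, 1, 1, 1, 1, -1]
0.41 [2, 530, 537, 544, 551, 558, 561, 47, 46, 42, 6, 1, 1, 1, 1, 1, 1, 1, 1, 1, -1]
0.45 [0, 625, 2, 0, 1, 1, 564, 569, 576, 584, 592, 598, 599, 1, 1, 1, 0, 1, 1, 1, -1]
0.49 [0, 0, 629, 649, 656, 652, 648, 644, 640, 635, 632, 616, 616, 617, 26, 594, 27, 8, 9, 8, -1]
0.53 [0, 0, 0, 0, 1, -1, 235, 257, 608, 635, 634, 629, 625, 622, 617, 612, 101, 8, 8, 8, -1]
0.57 [0, 1, 0, 0, 0, -1, 221, 234, 232, 210, 1, 57, 56, 0, 28, 613, 27, 12, 10, 11, 11]
0.61 [0, 0, 0, 1, 0, -1, 181, 192, 189, 44, 1, 0, 1, 14, 14, 15, 2, 202, 124, 2, 10]
scene
0.25 [16, 16, 2, 2, 8, 8, 2, 2, 2, 2, 2, 2, 2, 2, 2, 2, 2, 3, 3, 2, -1]
0.29 [14, 16, 16, 2, 2, 2, 2, 2, 2, 2, 2, 2, 2, 2, 2, 3, 3, 2, 2, 2, -1]
0.33 [2, 3, 15, 14, 2, 2, 2, 2, 2, 2, 2, 2, 2, 2, 2, 2, 2, 2, 2, 2, -1]
0.37 [524, 2, 2, 14, 3, 2, 2, 2, 2, 2, 2, 2, 2, 
[... 881 characters left out ...]
154, 85]
[-0.0, 0.0, 0.106, -0.308, -0.174, -0.154, 85]
[-0.0, 0.0, 0.106, -0.317, -0.158, -0.154, 85]
[-0.0, 0.0, 0.106, -0.324, -0.141, -0.154, 85]
[-0.0, 0.0, 0.106, -0.331, -0.123, -0.154, 85]
10 rows
[-0.117, -0.044, 0.14, -0.334, -0.183, 0.07, 85]
[-0.117, -0.044, 0.14, -0.344, -0.163, 0.068, 85]
[-0.117, -0.044, 0.14, -0.354, -0.143, 0.067, 85]
[-0.117, -0.044, 0.14, -0.361, -0.121, 0.067, 85]
[-0.117, -0.044, 0.14, -0.368, -0.1, 0.068, 85]
[-0.117, -0.044, 0.14, -0.372, -0.078, 0.071, 85]
[-0.117, -0.044, 0.14, -0.375, -0.056, 0.076, 85]
[-0.117, -0.044, 0.14, -0.377, -0.034, 0.081, 85]
[-0.117, -0.044, 0.14, -0.377, -0.013, 0.088, 85]
[-0.117, -0.044, 0.14, -0.375, 0.008, 0.096, 85]
```

Emit:
play_rows(
  moves=[
    [[0,0,0.106,-0.22,-0.27,-0.155,85],[0,0,0.106,-0.24,-0.26,-0.155,85],[0,0,0.106,-0.25,-0.25,-0.155,85],[0,0,0.106,-0.265,-0.235,-0.155,85],[0,0,0.106,-0.275,-0.22,-0.155,85]],
  ],
)

```text
time: 0.52
tool_pos: [0.3095, 0.4527, 0.3086]
tcp_rot: [-1.019, -2.971, 0.002]
wrist_force: [0.6, -0.6, -0.2]
width: 0.992
grip_force: 0.0
```

Emit:
play_rows(
  moves=[
    [[0,0,0.106,-0.29,-0.205,-0.155,85],[0,0,0.106,-0.3,-0.19,-0.155,85],[0,0,0.106,-0.31,-0.175,-0.155,85],[0,0,0.106,-0.315,-0.16,-0.155,85],[0,0,0.106,-0.325,-0.14,-0.155,85]],
  ],
)

```text
time: 0.93
tool_pos: [0.3604, 0.2829, 0.3866]
tcp_rot: [-1.403, -2.811, 0.001]
wrist_force: [1.0, -0.3, 0.4]
width: 0.998
grip_force: 0.0
```

Run:
```python
from h import *
err(np.array([.37,.25,.40]),down(34))
plan([(C+.13*n_,Rk)])
```

```text
t 0.9333 tcp [0.3604 0.2829 0.3866] q [ 0.611 -0.213  1.813 -0.     1.542 -0.034] w 0.9982170346487778 grip 0.0 F [ 1.  -0.3  0.4]
turn [-0.001  0.     0.103] shift [-0.321 -0.121 -0.134]
11 rows
[-0.105, -0.043, 0.136, -0.324, -0.193, 0.052, 85]
[-0.105, -0.043, 0.136, -0.335, -0.173, 0.049, 85]
[-0.105, -0.043, 0.136, -0.345, -0.152, 0.048, 85]
[-0.105, -0.043, 0.136, -0.354, -0.131, 0.048, 85]
[-0.105, -0.043, 0.136, -0.361, -0.109, 0.049, 85]
[-0.105, -0.043, 0.136, -0.366, -0.087, 0.052, 85]
[-0.105, -0.043, 0.136, -0.37, -0.065, 0.056, 85]
[-0.105, -0.043, 0.136, -0.373, -0.043, 0.061, 85]
[-0.105, -0.043, 0.136, -0.374, -0.02, 0.067, 85]
[-0.105, -0.043, 0.136, -0.373, 0.001, 0.075, 85]
[-0.105, -0.043, 0.136, -0.37, 0.022, 0.084, 85]
```

Emit:
play_rows(
  moves=[
    [[-0.105,-0.043,0.136,-0.324,-0.193,0.05,85],[-0.105,-0.043,0.136,-0.335,-0.173,0.05,85],[-0.105,-0.043,0.136,-0.345,-0.152,0.05,85],[-0.105,-0.043,0.136,-0.354,-0.131,0.05,85],[-0.105,-0.043,0.136,-0.361,-0.109,0.05,85]],
  ],
)

```text
time: 1.35
tool_pos: [0.3811, 0.096, 0.3596]
tcp_rot: [1.727, 2.348, 0.275]
wrist_force: [1.6, 0.1, -0.0]
width: 0.993
grip_force: 0.0
```

Emit:
play_rows(
  moves=[
    [[-0.105,-0.043,0.136,-0.366,-0.087,0.052,85],[-0.105,-0.043,0.136,-0.37,-0.065,0.056,85],[-0.105,-0.043,0.136,-0.373,-0.043,0.06,85],[-0.105,-0.043,0.136,-0.374,-0.02,0.067,85],[-0.105,-0.043,0.136,-0.373,0,0.075,85]],
  ],
)

```text
time: 1.77
tool_pos: [0.4015, -0.0913, 0.3344]
tcp_rot: [1.942, 1.839, 0.506]
wrist_force: [1.4, 0.7, -0.1]
width: 0.994
grip_force: 0.0
```

Emit:
play_rows(
  moves=[
    [[-0.105,-0.043,0.136,-0.37,0.02,0.08,85],[0,0,0,0,0,0,85],[0,0,0,0,0,0,85]],
  ],
)

```text
time: 2.02
tool_pos: [0.4039, -0.1302, 0.3276]
tcp_rot: [1.983, 1.732, 0.542]
wrist_force: [-0.7, 0.3, 0.5]
width: 0.996
grip_force: 0.0
```

Run:
```python
from h import *
err(C+.13*n_,Rk)
err(C+.011*n_,Rk)
```

```text
t 2.0167 tcp [ 0.4039 -0.1302  0.3276] q [-0.57  -0.713  2.327  0.292  0.986 -0.529] w 0.9963688805340981 grip 0.0 F [-0.7  0.3  0.5]
turn [-0.009  0.007 -0.009] shift [ 0.014  0.019 -0.011]
t 2.0167 tcp [ 0.4039 -0.1302  0.3276] q [-0.57  -0.713  2.327  0.292  0.986 -0.529] w 0.9963688805340981 grip 0.0 F [-0.7  0.3  0.5]
turn [-0.009  0.007 -0.009] shift [0.018 0.024 1.179]
```

Emit:
play_rows(
  moves=[
    [[-0.009,0.007,-0.009,0.018,0.024,0.3,85],[0,0,0,0,0,0.3,85],[0,0,0,0,0,0.2,85],[0,0,0,0,0,0.1,85],[0,0,0,0,0,0,85]],
  ],
)

```text
time: 2.43
tool_pos: [0.4593, -0.1286, 0.2538]
tcp_rot: [1.967, 1.753, 0.551]
wrist_force: [0.4, -0.0, 0.7]
width: 0.992
grip_force: 0.0
```

Run:
```python
from h import *
err(C+.011*n_,Rk)
snap('scene','s1.png');snap('top')
```

```text
t 2.4333 tcp [ 0.4593 -0.1286  0.2538] q [-0.474 -0.542  2.38   0.301  0.749 -0.522] w 0.9923151629985569 grip 0.0 F [ 0.4 -0.   0.7]
turn [-0.006 -0.019  0.023] shift [-0.075 -0.006  0.26 ]
```

View pics/s1.png

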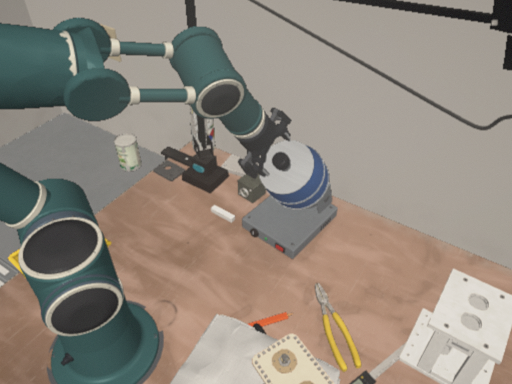

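The gripper is open around the knob region (scene (278,158)), fingers straddling it; still about 26 mm short.

Run:
```python
from h import *
err(C+.011*n_,Rk)
```

```text
t 2.5333 tcp [ 0.4599 -0.1298  0.2571] q [-0.475 -0.545  2.378  0.301  0.75  -0.522] w 0.9954400658442883 grip 0.0 F [-0.7 -0.   0.6]
turn [ 0.003 -0.015  0.023] shift [-0.063 -0.031  0.283]
```

Emit:
play_rows(
  moves=[
    [[0,-0.015,0.02,-0.06,-0.03,0.1,85],[0,0,0,0,0,0.08,85],[0,0,0,0,0,0.05,85],[0,0,0,0,0,0,85],[0,0,0,0,0,0,85]],
  ],
)

```text
time: 2.95
tool_pos: [0.4695, -0.1389, 0.2368]
tcp_rot: [1.975, 1.731, 0.547]
wrist_force: [-1.7, -0.4, 0.0]
width: 0.989
grip_force: 0.0
```

Run:
```python
from h import *
err(C+.011*n_,Rk)
```

```text
t 2.95 tcp [ 0.4695 -0.1389  0.2368] q [-0.477 -0.497  2.39   0.311  0.687 -0.53 ] w 0.989400413461681 grip 0.0 F [-1.7 -0.4  0. ]
turn [ 0.005  0.005 -0.003] shift [ 0.017 -0.002  0.056]
```

Emit:
play_rows(
  moves=[
    [[0.005,0.005,0,0.015,0,0.05,85],[0,0,0,0,0,0,85],[0,0,0,0,0,0,30],[0,0,0,0,0,0,30],[0,0,0,0,0,0,30]],
  ],
  newtons=60,
)

```text
time: 3.37
tool_pos: [0.4724, -0.1383, 0.2326]
tcp_rot: [1.977, 1.733, 0.547]
wrist_force: [0.4, 0.1, 0.2]
width: 0.601
grip_force: 0.0
```

Emit:
play_rows(
  moves=[
    [[0,0,0,0,0,0,30],[0,0,0,0,0,0,30],[0,0,0,0,0,0,30],[0,0,0,0,0,0,30],[0,0,0,0,0,0,30]],
  ],
)

```text
time: 3.78
tool_pos: [0.4722, -0.1383, 0.2328]
tcp_rot: [1.977, 1.733, 0.547]
wrist_force: [-5.5, 0.1, 4.1]
width: 0.429
grip_force: 59.4
```

Run:
```python
from h import *
err(C+.011*n_,Rk)
```

```text
t 3.7833 tcp [ 0.4722 -0.1383  0.2328] q [-0.472 -0.485  2.39   0.312  0.677 -0.529] w 0.42852935690192295 grip 59.41624939441681 F [-5.5  0.1  4.1]
turn [ 0.     0.002 -0.004] shift [ 0.006 -0.     0.008]
```

Emit:
play_rows(
  moves=[
    [[0,0,0,0,0,-0.1,30],[0,0,0,0,0,-0.13,30],[0,0,0,0,0,-0.13,30],[0,0,0,0,0,-0.13,30],[0,0,0,0,0,-0.08,30]],
  ],
)

```text
time: 4.2
tool_pos: [0.439, -0.1337, 0.2788]
tcp_rot: [1.978, 1.734, 0.546]
wrist_force: [-0.1, -0.8, -3.8]
width: 0.428
grip_force: 61.4
```

Run:
```python
from h import *
snap('scene','s2.png')
snap('top')
err(C+.067*n_,Rk)
L=np.array([.385,.18,.031])
plan([(np.array([.41,-.06,.34]),Rk),(np.array([.385,.18,.2]),down(25)),(L+[0,0,.02],down(25))],jaw=30)
```

```text
t 4.3 tcp [ 0.4398 -0.1342  0.2799] q [-0.514 -0.608  2.367  0.296  0.827 -0.522] w 0.42642097845521554 grip 61.42099857330322 F [-0.  -0.7 -3.1]
turn [ 0.003  0.003 -0.004] shift [ 0.008 -0.003  0.021]
3 rows
[0.001, 0.001, -0.001, 0.232, 0.008, -0.239, 30]
[0.001, 0.001, -0.001, 0.232, 0.008, -0.239, 30]
[0.001, 0.001, -0.001, 0.232, 0.008, -0.239, 30]
7 rows
[0.17, 0.049, -0.156, 0.335, -0.18, 0.118, 30]
[0.17, 0.049, -0.156, 0.345, -0.142, 0.14, 30]
[0.17, 0.049, -0.156, 0.351, -0.102, 0.159, 30]
[0.17, 0.049, -0.156, 0.353, -0.061, 0.175, 30]
[0.17, 0.049, -0.156, 0.352, -0.018, 0.187, 30]
[0.17, 0.049, -0.156, 0.347, 0.026, 0.195, 30]
[0.17, 0.049, -0.156, 0.338, 0.07, 0.2, 30]
4 rows
[-0.0, -0.0, -0.0, -0.0, 0.0, 0.373, 30]
[-0.0, -0.0, -0.0, -0.0, 0.0, 0.373, 30]
[-0.0, -0.0, -0.0, -0.0, 0.0, 0.373, 30]
[-0.0, -0.0, -0.0, -0.0, 0.0, 0.373, 30]
```

View pics/s2.png

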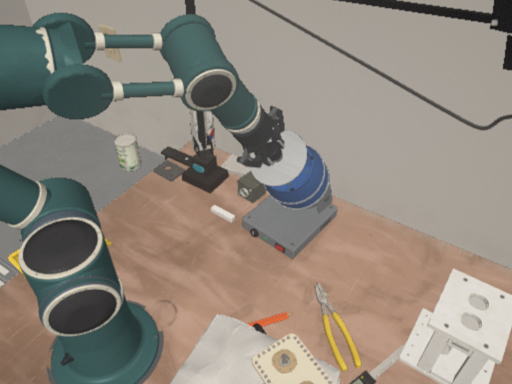

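The lid hangs in the gripper (plate at scene (280,160)), about 55 mm out of the drum and still square to it.

Emit:
play_rows(
  moves=[
    [[0,0,0,0.15,0,-0.2,30],[0,0,0,0.25,0,-0.25,30],[0,0,0,0.29,0,-0.26,30],[0.17,0.049,-0.156,0.335,-0.18,0.118,30],[0.17,0.049,-0.156,0.345,-0.142,0.14,30]],
  ],
)

```text
time: 4.72
tool_pos: [0.4021, 0.0093, 0.3017]
tcp_rot: [1.925, 2.0, 0.415]
wrist_force: [0.8, -0.1, -4.2]
width: 0.426
grip_force: 61.5
```

Emit:
play_rows(
  moves=[
    [[0.17,0.049,-0.156,0.351,-0.102,0.159,30],[0.17,0.049,-0.156,0.353,-0.061,0.175,30],[0.17,0.049,-0.156,0.352,-0.018,0.187,30],[0.17,0.049,-0.156,0.347,0.026,0.195,30],[0.17,0.049,-0.156,0.338,0.07,0.2,30]],
  ],
)

```text
time: 5.13
tool_pos: [0.384, 0.1824, 0.1961]
tcp_rot: [-1.685, -2.648, 0.003]
wrist_force: [1.2, -1.5, -3.0]
width: 0.427
grip_force: 61.3
```

Run:
```python
from h import *
c=snap('scene','s3.png')
snap('top')
err(np.array([.385,.18,.2]),down(25))
for n in('scene','top'):
    c=load(n);p=cloud(c);g=cv2.cvtColor(c['image'],cv2.COLOR_RGB2HSV);s=bot.read_state()['tool_pos']
    w=(np.linalg.norm(p-s,axis=-1)<.09)&(g[...,1]<45)&(g[...,2]>100);q=p[w]
    for i in range(4):
        o=q.mean(0);m=np.linalg.svd(q-o,full_matrices=False)[2][2];q=q[abs((q-o)@m)<(.02,.01,.005,.004)[i]]
    print(n,len(q),(m*np.sign(m[2])).round(3),(q-s).mean(0).round(3))
```

```text
t 5.2333 tcp [0.3826 0.1835 0.1895] q [ 0.386 -0.183  2.147  0.003  1.194 -0.053] w 0.42455583178372613 grip 61.498414278030396 F [-0.4 -0.6 -3.9]
turn [-0.032 -0.008  0.004] shift [-0.042  0.005 -0.105]
scene 1128 [-0.001 -0.003  1.   ] [-0.008 -0.011 -0.004]
top 934 [ 0.021 -0.004  1.   ] [-0.012 -0.    -0.014]
```

View pics/s3.png

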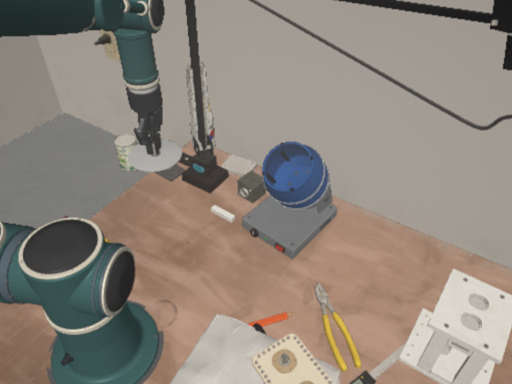

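Drum is open (mouth at scene (293,172)); the lid hangs level from the gripper at (152,155), clear of the lamp.

Emit:
play_rows(
  moves=[
    [[-0.02,0,0,-0.03,0,0.25,30],[0,0,0,0,0,0.3,30],[0,0,0,0,0,0.3,30],[0,0,0,0,0,0.25,30],[0,0,0,0,0,0.15,30]],
  ],
)

```text
time: 5.65
tool_pos: [0.3844, 0.1765, 0.0692]
tcp_rot: [1.693, 2.643, 0.009]
wrist_force: [-0.0, -0.0, -3.5]
width: 0.428
grip_force: 61.8
```

Emit:
play_rows(
  moves=[
    [[0,0,0,0,0,0.1,30],[0,0,0,0,0,0.05,30],[0,0,0,0,0,0,30],[0,0,0,0,0,0,30]],
  ],
)

```text
time: 5.98
tool_pos: [0.3874, 0.1779, 0.0583]
tcp_rot: [1.691, 2.64, 0.015]
wrist_force: [-0.3, 0.3, -3.3]
width: 0.424
grip_force: 61.8
```

Run:
```python
from h import *
err(np.array([.385,.18,.031]),down(25))
snap('top'); snap('scene')
for n in('scene','top'):
    c=load(n);p=cloud(c);g=cv2.cvtColor(c['image'],cv2.COLOR_RGB2HSV);s=bot.read_state()['tool_pos']
    w=(np.linalg.norm(p-s,axis=-1)<.09)&(g[...,1]<45)&(g[...,2]>100)&(p[...,2]>.012);q=p[w]
    for i in range(4):
        o=q.mean(0);m=np.linalg.svd(q-o,full_matrices=False)[2][2];q=q[abs((q-o)@m)<(.02,.01,.005,.004)[i]]
    print(n,len(q),(m*np.sign(m[2])).round(3),np.median(q[:,2]).round(4),cv2.minEnclosingCircle((q[:,:2]*1000).astype(np.float32)))
```

```text
t 5.9833 tcp [0.3874 0.1779 0.0583] q [ 3.720e-01 -3.400e-02  2.286e+00  1.000e-03  8.780e-01 -6.100e-02] w 0.42357016295538286 grip 61.81819438934326 F [-0.3  0.3 -3.3]
turn [ 0.023  0.    -0.009] shift [ 0.029 -0.016  0.273]
scene 995 [-0.014 -0.003  1.   ] 0.0475 ((387.9927673339844, 178.26339721679688), 68.48926544189453)
top 447 [-0.002 -0.006  1.   ] 0.0451 ((386.8594055175781, 179.52867126464844), 66.19935607910156)
```

Emit:
play_rows(
  moves=[
    [[0.01,0,0,0,0,0.1,30],[0.005,0,0,0,0,0.06,30],[0,0,0,0,0,0.04,30],[0,0,0,0,0,0,30],[0,0,0,0,0,0,30]],
  ],
)

```text
time: 6.5
tool_pos: [0.3861, 0.1775, 0.0369]
tcp_rot: [1.693, 2.646, 0.001]
wrist_force: [-0.2, 0.5, -3.3]
width: 0.424
grip_force: 61.8
```

Emit:
play_rows(
  moves=[
    [[0,0,0,0,0,0.03,30],[0,0,0,0,0,0.025,30],[0,0,0,0,0,0,30],[0,0,0,0,0,0,30]],
  ],
)

```text
time: 6.83
tool_pos: [0.3865, 0.1777, 0.0318]
tcp_rot: [1.693, 2.645, 0.002]
wrist_force: [-0.7, 0.1, -3.8]
width: 0.43
grip_force: 61.8
```

Emit:
play_rows(
  moves=[
    [[0,0,0,0,0,0.02,30],[0,0,0,0,0,0,30],[0,0,0,0,0,0,30]],
  ],
)

```text
time: 7.08
tool_pos: [0.3869, 0.1778, 0.0313]
tcp_rot: [1.693, 2.645, 0.002]
wrist_force: [-4.5, -1.7, 9.3]
width: 0.424
grip_force: 63.0
```

Run:
```python
from h import *
err(np.array([.385,.18,.031]),down(25))
snap('top'); snap('scene')
for n in('scene','top'):
    c=load(n);p=cloud(c);g=cv2.cvtColor(c['image'],cv2.COLOR_RGB2HSV);s=bot.read_state()['tool_pos']
    w=(np.linalg.norm(p-s,axis=-1)<.09)&(g[...,1]<45)&(g[...,2]>100)&(p[...,2]>.012);q=p[w]
    for i in range(4):
        o=q.mean(0);m=np.linalg.svd(q-o,full_matrices=False)[2][2];q=q[abs((q-o)@m)<(.02,.01,.005,.004)[i]]
    print(n,len(q),(m*np.sign(m[2])).round(3),np.median(q[:,2]).round(4),cv2.minEnclosingCircle((q[:,:2]*1000).astype(np.float32)))
```

```text
t 7.0833 tcp [0.3869 0.1778 0.0313] q [ 0.372  0.018  2.298  0.     0.824 -0.06 ] w 0.4236513884839034 grip 62.95120596885681 F [-4.5 -1.7  9.3]
turn [ 0.004  0.    -0.008] shift [ 0.028 -0.009  0.003]
scene 959 [-0.001 -0.005  1.   ] 0.0204 ((386.05242919921875, 178.21267700195312), 68.78460693359375)
top 304 [ 0.005 -0.001  1.   ] 0.0181 ((385.8044128417969, 179.41053771972656), 66.0687484741211)
```

Emit:
play_rows(
  moves=[
    [[0,0,0,0,0,0,50],[0,0,0,0,0,0,60],[0,0,0,0,0,0,85],[0,0,0,0,0,0,85],[0,0,0,0,0,0,85]],
  ],
)

```text
time: 7.6
tool_pos: [0.3869, 0.1778, 0.03]
tcp_rot: [1.693, 2.645, 0.003]
wrist_force: [0.5, -0.4, 0.1]
width: 0.995
grip_force: 0.0
```

Emit:
play_rows(
  moves=[
    [[0,0,0,0,0,-0.1,85],[0,0,0,0,0,-0.25,85],[0,0,0,0,0,-0.35,85],[0,0,0,0,0,-0.35,85],[0,0,0,0,0,-0.1,85]],
  ],
)

```text
time: 8.02
tool_pos: [0.3898, 0.179, 0.1512]
tcp_rot: [1.69, 2.641, 0.015]
wrist_force: [1.1, -0.2, 0.3]
width: 0.999
grip_force: 0.0
```

Run:
```python
from h import *
err(np.array([.4405,.026,.12]),down(-2))
plan([(np.array([.4405,.026,.12]),down(-2))],jaw=60)
snap('top'); snap('scene')
for n in('scene','top'):
    c=load(n);p=cloud(c);g=cv2.cvtColor(c['image'],cv2.COLOR_RGB2HSV)
    w=(np.linalg.norm(p-[.387,.178,.02],axis=-1)<.09)&(g[...,1]<45)&(g[...,2]>100)&(p[...,2]>.012);q=p[w&(p[...,2]<.03)]
    o=q.mean(0);m=np.linalg.svd(q-o,full_matrices=False)[2][2]
    print(n,len(q),(m*np.sign(m[2])).round(3),np.median(q[:,2]).round(4),cv2.minEnclosingCircle((q[:,:2]*1000).astype(np.float32)))
    # bar by colour, ray onto z=.016 plane
    w=(np.linalg.norm(p[...,:2]-[.44,.026],axis=-1)<.06)&(g[...,1]<60)&(g[...,2]>110)&(p[...,2]>.006)
    k,lab,st,_=cv2.connectedComponentsWithStats(w.astype(np.uint8));v,u=np.nonzero(lab==1+st[1:,4].argmax())
    d=np.c_[u,v,np.ones(len(u))]@np.linalg.inv(c['K']).T@c['R'];o=-c['R'].T@c['t'];X=o+d*((.016-o[2])/d[:,2])[:,None]
    m=X[:,:2].mean(0);V=np.linalg.svd(X[:,:2]-m)[2][0];print(' bar',len(u),m.round(4),'az',np.degrees(np.arctan2(V[1],V[0])),cv2.minAreaRect((X[:,:2]*1000).astype(np.float32)))
```

```text
t 8.0167 tcp [0.3898 0.179  0.1512] q [ 0.372 -0.156  2.199  0.     1.087 -0.06 ] w 0.9989577920468596 grip 0.0 F [ 1.1 -0.2  0.3]
turn [ 0.023 -0.004  0.934] shift [-1.601 -0.184  0.31 ]
5 rows
[0.005, -0.001, 0.187, -0.32, -0.037, 0.062, 60]
[0.005, -0.001, 0.187, -0.322, -0.007, 0.062, 60]
[0.005, -0.001, 0.187, -0.321, 0.024, 0.062, 60]
[0.005, -0.001, 0.187, -0.318, 0.054, 0.062, 60]
[0.005, -0.001, 0.187, -0.311, 0.083, 0.062, 60]
scene 1083 [0. 0. 1.] 0.0203 ((387.07659912109375, 179.4518280029297), 68.63031768798828)
 bar 169 [0.4384 0.0231] az -94.47418146464824 ((438.4400634765625, 22.806163787841797), (77.29178619384766, 22.84712791442871), 88.74311065673828)
top 642 [-0.003 -0.     1.   ] 0.0183 ((386.0058288574219, 179.36134338378906), 66.14053344726562)
 bar 153 [0.4399 0.0268] az 87.12385325250186 ((439.6547546386719, 26.397445678710938), (71.65941619873047, 17.322595596313477), 87.41547393798828)
```

Emit:
play_rows(
  moves=[
    [[0.005,0,0.187,-0.32,-0.037,0.06,60],[0.005,0,0.187,-0.32,-0.007,0.06,60],[0.005,0,0.187,-0.32,0.024,0.06,60],[0.005,0,0.187,-0.318,0.054,0.06,60],[0.005,0,0.187,-0.31,0.083,0.06,60]],
  ],
)

```text
time: 8.53
tool_pos: [0.4353, 0.0237, 0.1128]
tcp_rot: [-2.259, -2.172, 0.017]
wrist_force: [0.1, -0.4, -0.8]
width: 0.707
grip_force: 0.0
```

Emit:
play_rows(
  moves=[
    [[0,0,0,0,0,0,60],[0,0,0,0,0,0,60]],
  ],
)

```text
time: 8.7
tool_pos: [0.4352, 0.0238, 0.1128]
tcp_rot: [-2.257, -2.172, 0.018]
wrist_force: [-0.6, 0.8, -0.2]
width: 0.706
grip_force: 0.0
```

Run:
```python
from h import *
err(np.array([.440,.0255,.005]),down(-3))
```

```text
t 8.7 tcp [0.4352 0.0238 0.1128] q [-1.000e-03 -7.600e-02  2.207e+00 -2.000e-03  1.025e+00  3.800e-02] w 0.7062650316296469 grip 0.0 F [-0.6  0.8 -0.2]
turn [-0.029  0.004  0.028] shift [0.021 0.063 1.077]
```

Emit:
play_rows(
  moves=[
    [[-0.029,0.004,0.028,0.02,0.03,0.3,60],[0,0,0,0,0,0.3,60],[0,0,0,0,0,0.2,60],[0,0,0,0,0,0,60],[0,0,0,0,0,0,60]],
  ],
)

```text
time: 9.12
tool_pos: [0.4373, 0.0279, 0.0333]
tcp_rot: [-2.273, -2.168, 0.0]
wrist_force: [0.8, -0.3, 0.9]
width: 0.707
grip_force: 0.0
```

Run:
```python
from h import *
err(np.array([.440,.0255,.005]),down(-3))
```

```text
t 9.1167 tcp [0.4373 0.0279 0.0333] q [0.007 0.039 2.271 0.    0.832 0.054] w 0.7068468925602611 grip 0.0 F [ 0.8 -0.3  0.9]
turn [-0.001 -0.     0.01 ] shift [-0.022  0.028  0.283]
```

Emit:
play_rows(
  moves=[
    [[0,0,0,-0.02,0.03,0.14,60],[0,0,0,0,0,0.1,60],[0,0,0,0,0,0.03,60],[0,0,0,0,0,0,60],[0,0,0,0,0,0,60]],
  ],
)

```text
time: 9.53
tool_pos: [0.4429, 0.025, 0.0084]
tcp_rot: [2.273, 2.164, 0.005]
wrist_force: [-0.4, -0.4, 0.9]
width: 0.703
grip_force: 0.0
```

Emit:
play_rows(
  moves=[
    [[0,0,0,0,0,0,8],[0,0,0,0,0,0,8],[0,0,0,0,0,0,8],[0,0,0,0,0,0,8],[0,0,0,0,0,0,8]],
  ],
  newtons=50,
)

```text
time: 9.95
tool_pos: [0.4434, 0.0248, 0.0085]
tcp_rot: [2.273, 2.163, 0.006]
wrist_force: [-0.5, -0.2, 4.2]
width: 0.164
grip_force: 50.4
```

Emit:
play_rows(
  moves=[
    [[0,0,0,0,0,0,8],[0,0,0,0,0,0,8],[0,0,0,0,0,0,8]],
  ],
)

```text
time: 10.2
tool_pos: [0.4434, 0.0248, 0.0086]
tcp_rot: [2.273, 2.163, 0.006]
wrist_force: [-0.4, 0.0, 6.2]
width: 0.168
grip_force: 50.6
```

Run:
```python
from h import *
err(np.array([.42,.02,.28]),down(-3))
plan([(np.array([.42,.02,.28]),down(-3)),(C+.095*n_,Rk)],jaw=8)
```

```text
t 10.2 tcp [0.4434 0.0248 0.0086] q [-0.     0.09   2.276 -0.     0.77   0.049] w 0.1681540209912319 grip 50.589691400527954 F [-0.4  0.   6.2]
turn [ 0.011 -0.     0.006] shift [-0.059 -0.216 -2.716]
7 rows
[0.002, -0.0, 0.001, -0.008, -0.031, -0.388, 8]
[0.002, -0.0, 0.001, -0.008, -0.031, -0.388, 8]
[0.002, -0.0, 0.001, -0.008, -0.031, -0.388, 8]
[0.002, -0.0, 0.001, -0.008, -0.032, -0.388, 8]
[0.002, -0.0, 0.001, -0.008, -0.032, -0.388, 8]
[0.002, -0.0, 0.001, -0.009, -0.032, -0.388, 8]
[0.002, -0.0, 0.001, -0.009, -0.033, -0.388, 8]
6 rows
[-0.204, -0.008, 0.025, -0.252, 0.021, -0.035, 8]
[-0.204, -0.008, 0.025, -0.252, 0.028, -0.031, 8]
[-0.204, -0.008, 0.025, -0.251, 0.034, -0.027, 8]
[-0.204, -0.008, 0.025, -0.251, 0.04, -0.022, 8]
[-0.204, -0.008, 0.025, -0.25, 0.045, -0.017, 8]
[-0.204, -0.008, 0.025, -0.25, 0.049, -0.011, 8]
```

Emit:
play_rows(
  moves=[
    [[0,0,0,0,0,-0.1,8],[0,0,0,0,0,-0.25,8],[0,0,0,-0.01,-0.04,-0.35,8],[0,0,0,-0.01,-0.04,-0.35,8],[0,0,0,-0.01,-0.04,-0.35,8]],
  ],
)

```text
time: 10.62
tool_pos: [0.4288, 0.0224, 0.1491]
tcp_rot: [2.274, 2.165, 0.003]
wrist_force: [0.8, -0.6, -1.3]
width: 0.165
grip_force: 49.9
```

Emit:
play_rows(
  moves=[
    [[0,0,0,-0.01,-0.04,-0.35,8],[0,0,0,-0.01,-0.04,-0.35,8],[0,0,0,-0.01,-0.04,-0.35,8],[0,0,0,0,0,-0.2,8],[0,0,0,0,0,0,8]],
  ],
)

```text
time: 11.03
tool_pos: [0.4199, 0.0199, 0.2792]
tcp_rot: [2.268, 2.159, 0.017]
wrist_force: [0.3, 0.8, -0.1]
width: 0.164
grip_force: 49.9
```

Emit:
play_rows(
  moves=[
    [[-0.2,-0.008,0.025,-0.25,0.02,-0.035,8],[-0.2,-0.008,0.025,-0.25,0.03,-0.03,8],[-0.2,-0.008,0.025,-0.25,0.035,-0.025,8],[-0.2,-0.008,0.025,-0.25,0.04,-0.02,8],[-0.2,-0.008,0.025,-0.25,0.045,-0.02,8]],
  ],
)

```text
time: 11.45
tool_pos: [0.4215, -0.106, 0.2894]
tcp_rot: [2.029, 1.814, 0.466]
wrist_force: [0.5, 1.2, -0.9]
width: 0.166
grip_force: 49.9
```

Run:
```python
from h import *
err(C+.095*n_,Rk)
```

```text
t 11.45 tcp [ 0.4215 -0.106   0.2894] q [-0.419 -0.613  2.319  0.175  0.954 -0.373] w 0.16576037351996634 grip 49.9341881275177 F [ 0.5  1.2 -0.9]
turn [-0.204 -0.009  0.032] shift [-0.249  0.111 -0.068]
```

Emit:
play_rows(
  moves=[
    [[-0.204,-0.009,0.032,-0.25,0.11,-0.07,8],[0,0,0,0,0,0,8],[0,0,0,0,0,0,8]],
  ],
)

```text
time: 11.7
tool_pos: [0.4233, -0.133, 0.2999]
tcp_rot: [1.987, 1.731, 0.542]
wrist_force: [0.4, -0.2, -0.3]
width: 0.162
grip_force: 49.9
```

Run:
```python
from h import *
snap('scene','s4.png');snap('top')
err(C-.06*n_,Rk)
# rim check: drum rim top edge blue points near rim plane
for n in('scene','top'):
    c=load(n);p=cloud(c);g=cv2.cvtColor(c['image'],cv2.COLOR_RGB2HSV)
    h=(p-C)@n_;rad=np.linalg.norm(p-C-h[...,None]*n_,axis=-1)
    w=(g[...,1]>100)&(abs(g[...,0].astype(int)-112)<15)&(abs(h+.009)<.005)&(rad<.08);q=p[w]
    print(n,len(q),((q-C)@left).min(),((q-C)@left).max(),((q-C)@Rk[:,1]).min(),((q-C)@Rk[:,1]).max())
```

```text
t 11.8 tcp [ 0.4249 -0.1308  0.3006] q [-0.532 -0.652  2.348  0.289  0.901 -0.518] w 0.16626635592205236 grip 49.947391748428345 F [ 1.1  0.6 -0.6]
turn [-0.013 -0.002 -0.004] shift [-0.008  0.013  1.548]
scene 329 -0.06287956877106982 0.062211449024323184 -0.0594871163710557 0.06537995635017167
top 310 -0.060598088120445766 0.06350604536495019 -0.05927716185801251 0.06490220476999521
```

View pics/s4.png

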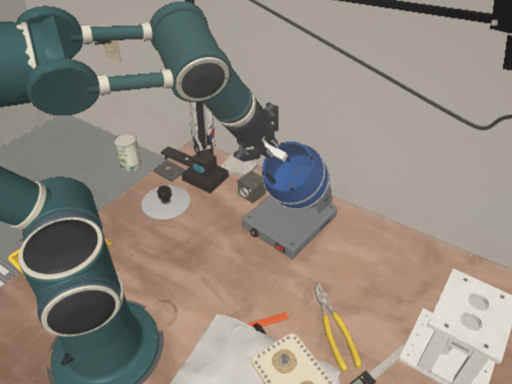

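The lid stands at scene (166,200); the bar at (276,152) is held over the open mouth (294,172), whose rim centre agrees with my numbers to about 2 mm.

Emit:
play_rows(
  moves=[
    [[-0.013,0,0,-0.01,0.015,0.2,8],[0,0,0,0,0,0.2,8],[0,0,0,0,0,0.2,8],[0,0,0,0,0,0.1,8],[0,0,0,0,0,0,8]],
  ],
)

```text
time: 12.22
tool_pos: [0.4664, -0.1343, 0.2411]
tcp_rot: [1.977, 1.744, 0.549]
wrist_force: [-0.8, -0.1, -0.9]
width: 0.161
grip_force: 49.9
```

Run:
```python
from h import *
err(C-.06*n_,Rk)
```

```text
t 12.2167 tcp [ 0.4664 -0.1343  0.2411] q [-0.475 -0.508  2.385  0.309  0.712 -0.527] w 0.16072941977365512 grip 49.93543267250061 F [-0.8 -0.1 -0.9]
turn [-0.01  -0.012  0.004] shift [-0.03   0.008  0.822]
```

Emit:
play_rows(
  moves=[
    [[-0.01,-0.012,0,-0.03,0.01,0.2,8],[0,0,0,0,0,0.2,8],[0,0,0,0,0,0.15,8],[0,0,0,0,0,0.1,8],[0,0,0,0,0,0,8]],
  ],
)

```text
time: 12.63
tool_pos: [0.5042, -0.1433, 0.1904]
tcp_rot: [1.972, 1.734, 0.547]
wrist_force: [0.0, 0.3, -0.7]
width: 0.163
grip_force: 49.9
```

Run:
```python
from h import *
err(C-.06*n_,Rk)
```

```text
t 12.6333 tcp [ 0.5042 -0.1433  0.1904] q [-0.441 -0.355  2.395  0.349  0.538 -0.562] w 0.16313469350196177 grip 49.94540333747864 F [ 0.   0.3 -0.7]
turn [0.006 0.004 0.002] shift [ 0.016 -0.023  0.185]
```

Emit:
play_rows(
  moves=[
    [[0.005,0.005,0,0.015,-0.02,0.1,8],[0,0,0,0,0,0.08,8],[0,0,0,0,0,0,8],[0,0,0,0,0,0,8]],
  ],
)

```text
time: 12.97
tool_pos: [0.5129, -0.1449, 0.1765]
tcp_rot: [1.973, 1.731, 0.548]
wrist_force: [-0.1, 0.3, -1.1]
width: 0.163
grip_force: 49.9
```

Emit:
play_rows(
  moves=[
    [[0,0,0,0,0,0,30],[0,0,0,0,0,0,36],[0,0,0,0,0,0,36],[0,0,0,0,0,0,36],[0,0,0,0,0,0,36]],
  ],
)

```text
time: 13.38
tool_pos: [0.513, -0.1456, 0.1773]
tcp_rot: [1.973, 1.729, 0.548]
wrist_force: [-0.6, 0.8, 0.8]
width: 0.426
grip_force: 0.0
```

Emit:
play_rows(
  moves=[
    [[0,0,0,0,0,-0.1,36],[0,0,0,0,0,-0.2,36],[0,0,0,0,0,-0.25,36],[0,0,0,0,0,-0.25,36],[0,0,0,0,0,-0.2,36]],
  ],
)

```text
time: 13.8
tool_pos: [0.4551, -0.1376, 0.26]
tcp_rot: [1.972, 1.729, 0.548]
wrist_force: [0.8, -0.0, -0.3]
width: 0.422
grip_force: 0.0
```

Run:
```python
from h import *
err(C+.11*n_,Rk)
```

```text
t 13.8 tcp [ 0.4551 -0.1376  0.26  ] q [-0.497 -0.556  2.38   0.303  0.755 -0.527] w 0.4221843245480455 grip 0.0 F [ 0.8 -0.  -0.3]
turn [ 0.012  0.007 -0.002] shift [ 0.02  -0.013 -0.661]
```

Retreat and look inside the drum.

Emit:
play_rows(
  moves=[
    [[0,0,0,0,0,-0.25,36],[0,0,0,0,0,-0.3,36],[0,0,0,0.35,0,0,36],[0,0,0,0.35,0,0,36],[0,0,0,0.35,0,0,36]],
  ],
)

```text
time: 14.22
tool_pos: [0.4376, -0.0339, 0.3051]
tcp_rot: [1.977, 1.718, 0.549]
wrist_force: [1.1, -0.4, -0.0]
width: 0.421
grip_force: 0.0
```

Emit:
play_rows(
  moves=[
    [[0,0,0,0.3,0,0,36],[0,0,0,0.2,0,0,36],[0,0,0,0,0,0,36],[0,0,0,0,0,0,36]],
  ],
)

```text
time: 14.55
tool_pos: [0.4441, 0.0192, 0.3029]
tcp_rot: [1.97, 1.735, 0.549]
wrist_force: [0.3, -0.2, 0.5]
width: 0.422
grip_force: 0.0
```

Run:
```python
from h import *
S=snap('scene');T=snap('top')
out=[cv2.resize(c['image'][v:v+100,u:u+100],(390,390),interpolation=cv2.INTER_CUBIC) for c,u,v in((S,245,130),(T,215,120))]
cv2.imwrite('pics/s5.png',cv2.cvtColor(np.hstack(out),cv2.COLOR_RGB2BGR))
M=C-.009*n_
for n,c in(('s',S),('t',T)):
    p=cloud(c);g=cv2.cvtColor(c['image'],cv2.COLOR_RGB2HSV);h=(p-M)@n_;rad=np.linalg.norm(p-M-h[...,None]*n_,axis=-1)
    w=(h<-.02)&(h>-.13)&(rad<.07)&(g[...,1]<70)&(g[...,2]>90);q=p[w]
    if len(q): m=np.median(q,0);print(n,len(q),m.round(3),'z',(m-M)@n_,'dist inside',np.linalg.norm(m-(M-.08*n_)))
    for nm,ctr,zr,rd in[('cube',(.557,.008),(.05,.062),.06),('flat',(.636,.107),(.007,.02),.075)]:
        w=(p[...,2]>zr[0])&(p[...,2]<zr[1])&(np.linalg.norm(p[...,:2]-ctr,axis=-1)<rd);print('  ',nm,cv2.minAreaRect((p[w][:,:2]*1000).astype(np.float32)))
```

```text
s 51 [ 0.524 -0.116  0.116] z -0.10317905553391661 dist inside 0.04543697168002475
   cube ((557.7106323242188, 6.899391174316406), (63.79647445678711, 63.04345703125), 80.09506225585938)
   flat ((634.1146850585938, 106.357666015625), (141.93817138671875, 94.67788696289062), 4.636421203613281)
t 243 [ 0.511 -0.143  0.114] z -0.09947385573811363 dist inside 0.040879520563085275
   cube ((556.5755004882812, 8.352745056152344), (58.108497619628906, 58.024906158447266), 81.64640045166016)
   flat ((633.1415405273438, 106.91606140136719), (140.80075073242188, 92.12076568603516), 6.49182653427124)
```

View pics/s5.png

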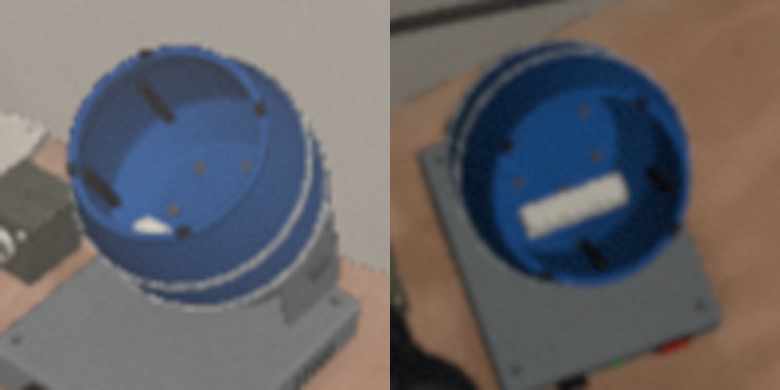

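The bar lies on the drum floor (right crop (575,205)), about 100 mm below the rim and 41 mm from the middle of the hollow. The lid was measured flat on the bench, and the bystanders have not moved.

```bash
python3 -c "
from h import *
print(bot.finish_job())"
```

```text
the job is handed in; nothing more can be done
None
```

The job is handed in: the lid stands flat on the bench, knob up, left of the machine; the bar lies inside the open drum. The cube and flat block measured unmoved, and the arm never went near the snips; the hand-in returned no verdict.

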